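# Shift the bench lathe into third gear

### The job

The small bench lathe's gear lever stands somewhere in the left-hand leg of its H-shaped gate. With the fingertips or the outside of the fingers, push it to the neutral channel, across to the right-hand leg, and then forward, away from the robot's side, fully home into third (the slot with three dots), and leave it there. Push only: do not grip or pinch the lever, and leave the collet, ring mandrel and oil bottle as they stand.

Things in the scene. Friction and masses are not known exactly. Their poses are not given: they have to be found in the camera images.
- lathe: grey bench lathe fixed to the bench. Origin on the bench under the centre of its gear gate; x forward (robot's side to back), y left, z up; yaw -0.25..0.35. Headstock x -85..85, y -150..85 mm, flat top at height 140 mm; belt guard to y 121, height 132; motor behind to x 193, height 123. Bed, saddle, tailstock run right to y -530 mm, none above 150 mm; handwheels reach x -92
- gate (a point): centre of the gate plate's top face, 164 mm above the bench, axes as the lathe's. Steel plate 104 x 86 mm (x, y), 6 mm thick, on a low turret, with an H cut-out: two legs along x, centred at y +18 and -18 mm, 13 mm wide, each 30 mm forward and back, joined by the neutral channel along y, 17 mm wide. Dots by the slot ends: 1 left forward, 2 left back, 3 right forward, 4 right back
- third (a point): middle of the forward end of the third slot (right leg), on the plate's top face: where the lever's shank stands when it is home; 25 mm forward and 18 mm right of gate
- pivot (a point): the point about which the lever tilts, inside the headstock, 73 mm below gate, 91 mm above the bench. With a = lever_across and f = lever_fore, knob lies from here, in lathe axes, at x = 150 sin f, y = -150 cos f sin a, z = 150 cos f cos a (mm)
- knob (a point): point on the lever's axis inside its black pear-shaped knob, 150 mm from the pivot: 241 mm above the bench with the lever upright, about 228 mm at the slot ends. The knob is 26 mm in diameter from 4 mm below to 10 mm above this point, tapers to 18 mm at its foot 26 mm below, and its domed top is 21 mm above. The steel shank under it is 10 mm thick
- lever_across (a joint): sideways tilt of the lever (rad), positive to the right (lathe -y): -0.25 in the left leg (first, second), +0.25 in the right leg (third, fourth). Hard stops at +-0.252. Can change only while the lever is in the neutral channel (lever_fore within about 0.05 of 0; rounded corners guide it in from about 0.08). Stiff: takes about 2 N at the knob, and stays where it is left
- lever_fore (a joint): fore-and-aft tilt of the lever (rad), positive forward (lathe +x): 0 in the neutral channel, +0.33 at the forward slot ends (first, third), -0.33 at the rear ones (second, fourth), hard stops there. Starts anywhere between. Takes about 2 N at the knob, and stays where it is left
- collet: bystander: slit, tapered steel collet, 34 mm in diameter at the foot, 40 mm tall, standing loose on the right part of the headstock top; origin at the centre of its underside
- mandrel: bystander: white tapered ring mandrel on a round foot of 64 mm, 192 mm tall, standing on the bench to the left of the lathe; origin at the centre of its underside
- oil: bystander: small clear oil bottle with black cap, 40 mm in diameter, 85 mm tall, standing on the bench in front of the lathe bed; origin at the centre of its underside

How it is judged:
On the way:
1. the lever has crossed the neutral channel to the right-hand side (value of joint lever_across above 0.1 rad and value of joint lever_fore between -0.12 and 0.12 rad), for 0.02 s.
At the end, for the whole second after the job is handed in: the lever rests in third: lever_across above 0.21 rad and lever_fore above 0.285 rad (the knob within about 7 mm of the end of its travel), not moving; collet, mandrel and oil bottle within 15 mm of where they stood (value of joint lever_across above 0.21 rad and value of joint lever_fore above 0.285 rad and velocity of joint lever_fore between -0.03 and 0.03 rad/s and distance of each of collet, mandrel, oil from where it was at the start of the episode below 0.015 m); the robot touches nothing.
It fails at once if the lever was pinched: both of its opposite sides (front and back, or left and right) were pressed by the fingers at once ((contact force between any of lever_fore_c2, lever_fore_c3 and the fingers above 1 N and contact force between any of lever_fore_c4, lever_fore_c5 and the fingers above 1 N) or (contact force between any of lever_fore_c6, lever_fore_c7 and the fingers above 1 N and contact force between any of lever_fore_c8, lever_fore_c9 and the fingers above 1 N)).
It fails at once if a bystander was lifted, pushed along or knocked over (distance of any of collet, mandrel, oil from where it was at the start of the episode above 0.03 m or angle between any of collet, mandrel, oil's own z axis and vertical above 0.4 rad).
It also fails if it takes over 48 s, if anything falls off the work surface, if the arm or the gripper's body presses on something with over 40 N, if the wrist force passes 120 N, or if a joint passes its speed limit or range.

### The arm

A 6-joint arm with a two-finger parallel gripper is mounted at the origin on the work surface. World frame = base frame: x ahead of the robot, y to its left, z up, the work surface at z = 0. Lengths are in m, angles in rad, forces in N, time in s.
With the tool pointing down it reaches from about 0.35 to 0.775 m from the base axis. Payload 5.5 kg.
Tool frame: the origin (TCP) lies at the very end of the fingers, on their centre line; the grasp point (between the pads) lies 19 mm behind it; x points along the fingers, y is the direction in which the jaws open and shut, and the axes are right-handed (so a half turn about x gives the same grasp; the last joint's range is limited). The gripper opens to 85 mm and grips with 20 to 120 N. Pads are 22 mm wide; open, the fingers measure 114 mm over their backs; the gripper's body (76 mm by 85 mm) begins 54 mm behind the grasp point. The pads swing forward as they close: fully open they stand 13 mm farther back than shut.
Start: joints at [1.032, 0.313, 0.046, 1.304, 0, 1.431], TCP at [0.223, 0.53, 0.231] pointing down, gripper open.
Joint ranges: [-2.76, 2.76], [-0.86, 1.69], [-1.03, 1.26], [-2.2, 2.34], [-1.47, 1.5], [-3.14, 3.14]. Speed limits (rad/s): [2.57, 2.57, 3.14, 3.14, 3.14, 3.14].

### API

Orientations are given as a unit quaternion [w, x, y, z].
In Python, from workcell import env gives the robot as it stands.
- The arm moves only by the tool drive_tool, never from a script. Its argument "plan" is a list that holds one entry, the list of rows, each a list of 7 numbers: the shift along the tool's x, y, z in cm, then the turn, a rotation vector about the tool's x, y, z in degrees, then the opening, from 0 (shut) to 1 (fully open). In form: [[[tx, ty, tz, wx, wy, wz, fingers], ...]]. A call has exactly 5 rows; each row shifts and turns the commanded pose from where the row before left it, along the tool's axes as they then stand; what a row does not reach is not made up. A row lasts 1/12 s, in which the tool goes at most 41.7 mm and 7.16 degrees, less where a joint would pass 70% of its speed; a pose out of reach is approached as far as the arm can. A call with a gripper value outside its range is refused whole. The fingers move at their own pace and stop on an object; "squeeze" is the grip in N (left out, the last holds). Time passes only in rows, so rows that do not move let the fingers close, or fill a call up. It gives the time, the measured TCP pose, the force and the opening at its end, in the units of the state.
- env.get_state(): the state, without advancing time (a new reading comes with each control period).
- env.read_camera(name): name is "scene" or "side" or "wrist"; returns the picture (420x560x3 uint8, red, green, blue); there is no depth.
- env.camera_model(name): a dict with "camera_matrix" (3x3 intrinsics, pixels), "camera_from_world" (4x4, takes a point from world to camera coordinates); the wrist camera has in their place "T_tool_cam" (4x4, takes a point from camera to tool coordinates, whose origin is the TCP and whose axes are the tool frame's). Camera axes: x right, y down, z forward; pixel columns grow to the right and rows downward; lengths in m; the calibration is good to about 2 mm. A picture is of the moment at which its call begins: read the wrist's pose just before it. camera_model takes no time and is no camera call.
- env.hand_in(): hands the job in, once; it reports no verdict.
The state is a dict: "clock": time; "joint_pos": joint angles; "qvel": joint speeds; "tau": joint torques, N m; "tcp_pos": TCP position; "orientation": TCP orientation; "wrist_force": force on the tool from outside, world axes, zero at the start; "ft_torque": the same for the moment, N m; "finger_gap": finger opening in m.
Only numpy, scipy, OpenCV 4.12 (cv2) and the standard library are available. Lean on these libraries where they do the work, as an engineer would, in place of code of your own. Each camera call takes 0.05 s, during which the arm holds its last target.

## Working session

There is one attempt and no reset: what is moved stays moved. The work goes in short steps, Python scripts to look and compute and a tool call to move; the robot and the scene stay as the last step left them, time stands still between calls to the robot, and variables do not carry over. Pictures are saved under pics/ and viewed, and the job is handed in when it is done.

Besides the shell and the picture viewer there is one more tool, called after "Emit:" as name(argument=value, ...), one argument or row to a line, values as JSON. drive_tool: Moves the arm, as the interface text tells. Its arguments: {"type":"object","properties":{"plan":{"type":"array","items":{"type":"array","items":{"type":"array","items":{"type":"number"}}}},"squeeze":{"type":"number"}},"required":["plan"]}

```bash
mkdir -p pics; ls
python3 - <<'E'
from workcell import env
import cv2,numpy as np
np.set_printoptions(precision=4,suppress=True)
print(env.get_state())
for n in ["scene","side","wrist"]:
    im=env.read_camera(n); cv2.imwrite(f"pics/{n}0.png",im[:,:,::-1]); print(n,env.camera_model(n))
E
```

```text
pics
{'clock': 0.0, 'joint_pos': array([1.0325, 0.314 , 0.045 , 1.3036, 0.0001, 1.4312]), 'qvel': array([-0.001 , -0.0004, -0.0005,  0.0002,  0.0017,  0.0003]), 'tau': array([ -0.0024, -48.0636,  29.8528,   0.0196,  -0.    ,   0.    ]), 'tcp_pos': array([0.223 , 0.5295, 0.2304]), 'orientation': array([ 0.6929,  0.1394,  0.6933, -0.1406]), 'wrist_force': array([-0.5865,  0.0375,  0.265 ]), 'ft_torque': array([ 0.0388, -0.0227, -0.0185]), 'finger_gap': 0.0856589939673486}
scene {'camera_matrix': array([[437.6498,   0.    , 277.3653],
       [  0.    , 437.6498, 203.0036],
       [  0.    ,   0.    ,   1.    ]]), 'camera_from_world': array([[ 0.6736,  0.7389, -0.0192, -0.3955],
       [ 0.3792, -0.3677, -0.8492, -0.0255],
       [-0.6344,  0.5647, -0.5278,  1.1722],
       [ 0.    ,  0.    ,  0.    ,  1.    ]])}
side {'camera_matrix': array([[388.7012,   0.    , 278.1865],
       [  0.    , 388.7012, 213.9965],
       [  0.    ,   0.    ,   1.    ]]), 'camera_from_world': array([[ 0.9963, -0.0834, -0.0192, -0.4787],
       [-0.0673, -0.6251, -0.7776,  0.1893],
       [ 0.0528,  0.7761, -0.6284,  0.9   ],
       [ 0.    ,  0.    ,  0.    ,  1.    ]])}
wrist {'camera_matrix': array([[366.7162,   0.    , 279.5077],
       [  0.    , 366.7162, 205.7477],
       [  0.    ,   0.    ,   1.    ]]), 'T_tool_cam': array([[-0.0005, -0.3213,  0.947 , -0.1423],
       [ 1.    , -0.0012,  0.0001, -0.0002],
       [ 0.0012,  0.947 ,  0.3213, -0.0827],
       [ 0.    ,  0.    ,  0.    ,  1.    ]])}
```

View pics/scene0.png

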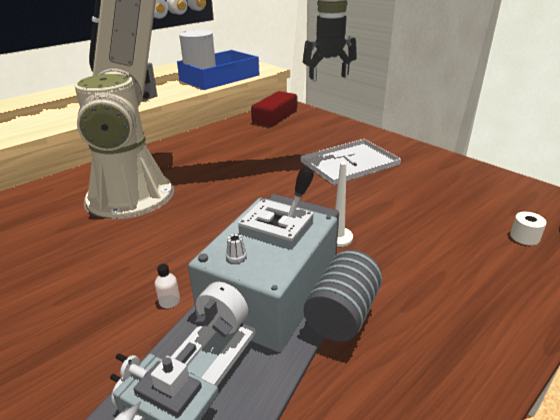

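View pics/side0.png

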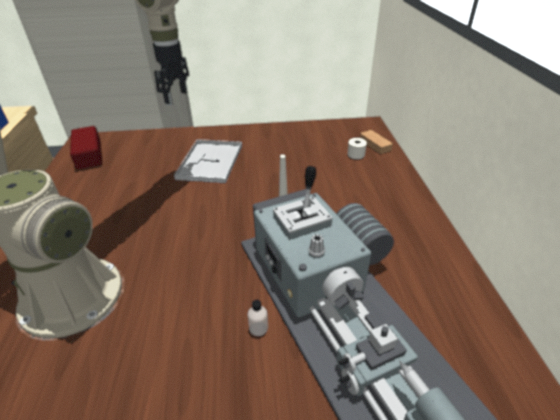

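View pics/wrist0.png

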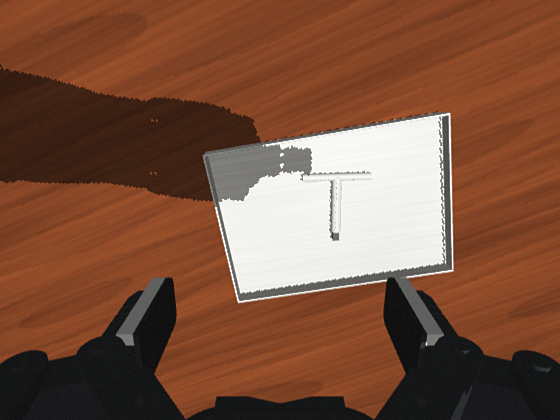

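The lathe shows in both fixed views: the knob is at about scene (303,180) and side (310,177), with the gate plate below it. I'll enlarge these areas to pick exact pixels.

Run:
```python
import cv2
a=cv2.imread("pics/scene0.png")[150:270,215:355]; cv2.imwrite("pics/sc_z.png",cv2.resize(a,None,fx=5,fy=5,interpolation=cv2.INTER_CUBIC))
a=cv2.imread("pics/side0.png")[150:260,250:360]; cv2.imwrite("pics/si_z.png",cv2.resize(a,None,fx=5,fy=5,interpolation=cv2.INTER_CUBIC))
```

```text
(no output)
```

View pics/sc_z.png

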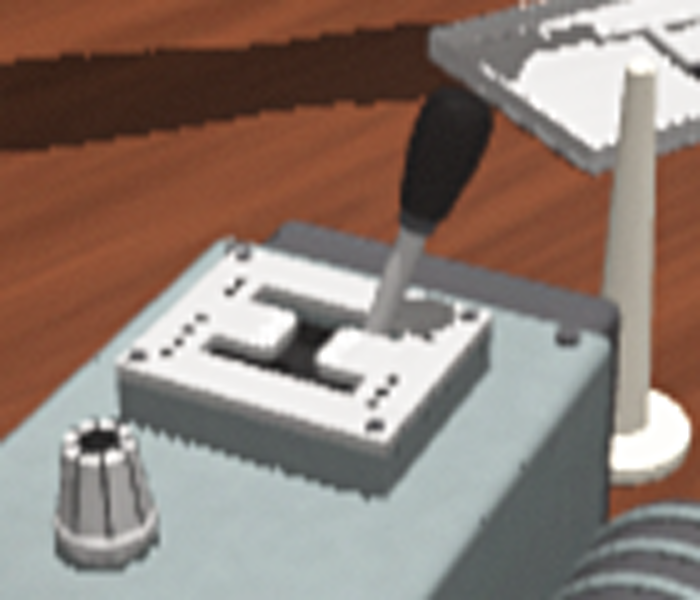

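View pics/si_z.png

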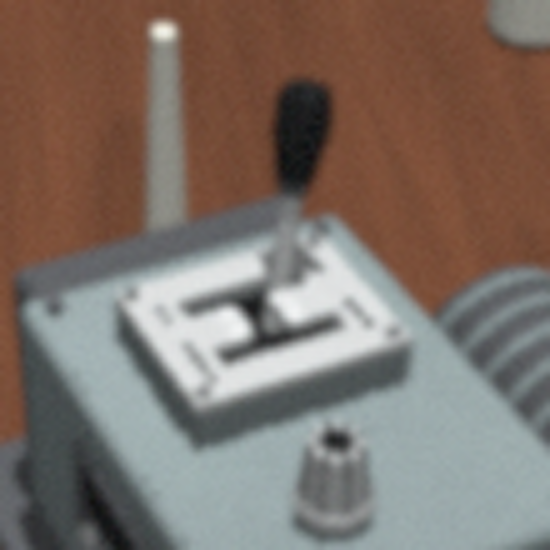

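```bash
cat > h.py <<'E'
from workcell import env
import numpy as np, cv2
np.set_printoptions(precision=4,suppress=True)
def ray(n,uv):
    m=env.camera_model(n);K=m["camera_matrix"];T=m["camera_from_world"]
    d=T[:3,:3].T@np.linalg.solve(K,[uv[0],uv[1],1]); return -T[:3,:3].T@T[:3,3],d/np.linalg.norm(d)
def onplane(n,uv,z):
    c,d=ray(n,uv); return c+d*(z-c[2])/d[2]
def tri(u1,u2):
    c1,d1=ray("scene",u1);c2,d2=ray("side",u2)
    s=np.linalg.lstsq(np.c_[d1,-d2],c2-c1,rcond=None)[0]
    a,b=c1+d1*s[0],c2+d2*s[1]; return (a+b)/2,np.linalg.norm(a-b)
E
python3 - <<'E'
from h import *
S=lambda p:(p[0]/5+214.6,p[1]/5+149.6)
D=lambda p:(p[0]/5+249.6,p[1]/5+149.6)
obj=np.array([[-52,-43],[52,-43],[52,43],[-52,43]])/1000
sc=[(118,372),(390,445),(492,318),(230,243)]
si=[(205,405),(410,340),(325,222),(118,305)]
for n,f,c in(("scene",S,sc),("side",D,si)):
    P=np.array([onplane(n,f(p),.164)[:2] for p in c]); print(n,P)
    q=P-P.mean(0);yaw=np.arctan2((obj[:,0]*q[:,1]-obj[:,1]*q[:,0]).sum(),(obj*q).sum())
    print(P.mean(0),yaw,np.linalg.norm(q,axis=1))
for a,b in((( 447,158),(302,125)),((463,90),(306,80)),((425,222),(295,190))): print("knob mid/top/foot",tri(S(a),D(b)))
print("collet",onplane("scene",S((108,545)),.145),onplane("side",D((335,515)),.145))
E
```

```text
scene [[ 0.512  -0.0181]
 [ 0.6067  0.02  ]
 [ 0.5776  0.0983]
 [ 0.4738  0.065 ]]
[0.5425 0.0413] 0.3656892686228068 [0.0668 0.0676 0.067  0.0727]
side [[ 0.5088 -0.0116]
 [ 0.6021  0.0215]
 [ 0.579   0.1118]
 [ 0.4775  0.0596]]
[0.5418 0.0453] 0.37777693158060094 [0.0658 0.0648 0.0761 0.0659]
knob mid/top/foot (array([0.5632, 0.0906, 0.2294]), np.float64(0.006316182262443121))
knob mid/top/foot (array([0.5647, 0.0953, 0.252 ]), np.float64(0.0021197904494720974))
knob mid/top/foot (array([0.5595, 0.0829, 0.2031]), np.float64(0.0015606266101855836))
collet [ 0.5643 -0.0647  0.145 ] [ 0.5563 -0.0628  0.145 ]
```

```bash
cat >> h.py <<'E'
from scipy.spatial.transform import Rotation as R
GATE=np.array([.543,.041,.164]);YAW=.35
def L2W(p): # lathe xyz (m; z above bench) -> world
    c,s=np.cos(YAW),np.sin(YAW);return np.array([GATE[0]+c*p[0]-s*p[1],GATE[1]+s*p[0]+c*p[1],p[2]])
def W2L(p):
    c,s=np.cos(YAW),np.sin(YAW);d=np.asarray(p)[:2]-GATE[:2];return np.array([c*d[0]+s*d[1],-s*d[0]+c*d[1],p[2]])
def tool():
    s=env.get_state();q=s["orientation"];return s,R.from_quat([q[1],q[2],q[3],q[0]])
E
python3 - <<'E'
from h import *
s,r=tool();print(r.as_matrix())
c,sn=np.cos(YAW),np.sin(YAW)
for sg in(1,-1):
    z=sg*np.array([c,sn,0]);x=np.array([0,0,-1.]);y=np.cross(z,x)
    G=np.c_[x,y,z];print(sg,(r.inv()*R.from_matrix(G)).as_rotvec(degrees=True), G)
print("knob lathe",W2L([.5625,.091,.23]))
t=L2W([.080,.036,.29]);print(t,r.inv().apply(t-s["tcp_pos"])*100)
E
```

```text
[[-0.0007  0.3883  0.9215]
 [-0.0012  0.9215 -0.3883]
 [-1.     -0.0013 -0.0002]]
1 [-42.9035  -0.0384   0.0695] [[ 0.     -0.3429  0.9394]
 [ 0.      0.9394  0.3429]
 [-1.      0.      0.    ]]
-1 [137.0965   0.0873   0.0482] [[ 0.      0.3429 -0.9394]
 [ 0.     -0.9394 -0.3429]
 [-1.      0.     -0.    ]]
knob lathe [0.0355 0.0403 0.23  ]
[0.6058 0.1022 0.29  ] [ -5.9139 -24.5247  51.8585]
```

Emit:
drive_tool(
  plan=[
    [[-1.2,0,0,-7,0,0,0],[-1.2,0,0,-7,0,0,0],[-1.2,0,0,-7,0,0,0],[-1.2,0,0,-7,0,0,0],[-1.2,0,0,-7,0,0,0]],
  ],
  squeeze=20,
)

```text
clock: 0.57
tcp_pos: [0.2232, 0.5297, 0.2915]
orientation: [0.703, -0.077, 0.703, 0.077]
wrist_force: [0.3, 1.2, 0.3]
finger_gap: 0.0256
```

Emit:
drive_tool(
  plan=[
    [[0,0,0,-4,0,0,0],[0,0,0,-4,0,0,0],[0,0,0,0,0,0,0],[0,0,0,0,0,0,0],[0,0,0,0,0,0,0]],
  ],
)

```text
clock: 0.98
tcp_pos: [0.2232, 0.5297, 0.2909]
orientation: [0.696, -0.123, 0.696, 0.123]
wrist_force: [0.5, -0.4, -0.1]
finger_gap: 0.0002
```

Run:
```python
from h import *
s,r=tool();print(s["clock"],r.as_matrix(),s["tcp_pos"],s["finger_gap"])
t=L2W([.080,.036,.29]);print(r.inv().apply(t-s["tcp_pos"])*100)
```

```text
0.9833 [[-0.0004 -0.3429  0.9394]
 [-0.0006  0.9394  0.3429]
 [-1.     -0.0004 -0.0005]] [0.2232 0.5297 0.2909] 0.0001956143145465248
[  0.1059 -53.2762  21.2838]
```

Emit:
drive_tool(
  plan=[
    [[0,-3.3,1.3,0,0,0,0],[0,-3.3,1.3,0,0,0,0],[0,-3.3,1.3,0,0,0,0],[0,-3.3,1.3,0,0,0,0],[0,-3.3,1.3,0,0,0,0]],
  ],
)

```text
clock: 1.4
tcp_pos: [0.3418, 0.3961, 0.2911]
orientation: [0.696, -0.123, 0.696, 0.123]
wrist_force: [0.4, -0.8, -0.4]
finger_gap: -0.0
```

Emit:
drive_tool(
  plan=[
    [[0,-3.3,1.3,0,0,0,0],[0,-3.3,1.3,0,0,0,0],[0,-3.3,1.3,0,0,0,0],[0,-3.3,1.3,0,0,0,0],[0,-3.3,1.3,0,0,0,0]],
  ],
)

```text
clock: 1.82
tcp_pos: [0.4598, 0.2634, 0.2912]
orientation: [0.696, -0.123, 0.696, 0.123]
wrist_force: [0.3, 0.8, 0.1]
finger_gap: 0.0002
```

Emit:
drive_tool(
  plan=[
    [[0,-3.3,1.3,0,0,0,0],[0,-3.3,1.3,0,0,0,0],[0,-3.3,1.3,0,0,0,0],[0,-3.3,1.5,0,0,0,0],[0,0,0,0,0,0,0]],
  ],
)

```text
clock: 2.23
tcp_pos: [0.5591, 0.155, 0.29]
orientation: [0.697, -0.122, 0.696, 0.121]
wrist_force: [-0.7, 0.4, -0.0]
finger_gap: 0.0001
```

Run:
```python
from h import *
s,r=tool();print(s["clock"],s["tcp_pos"],W2L(s["tcp_pos"]),s["wrist_force"])
t=L2W([.080,.036,.29]);print(r.inv().apply(t-s["tcp_pos"])*100)
w=env.read_camera("wrist");a=env.read_camera("scene")
cv2.imwrite("pics/w1.png",w[:,:,::-1]);cv2.imwrite("pics/s1.png",a[:,:,::-1])
```

```text
2.2333 [0.5591 0.155  0.29  ] [0.0542 0.1015 0.29  ] [-0.6728  0.4463 -0.0286]
[ 0.0167 -6.5387  2.617 ]
```

View pics/w1.png

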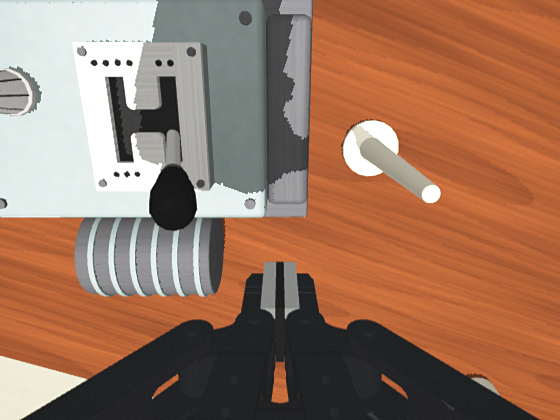

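View pics/s1.png

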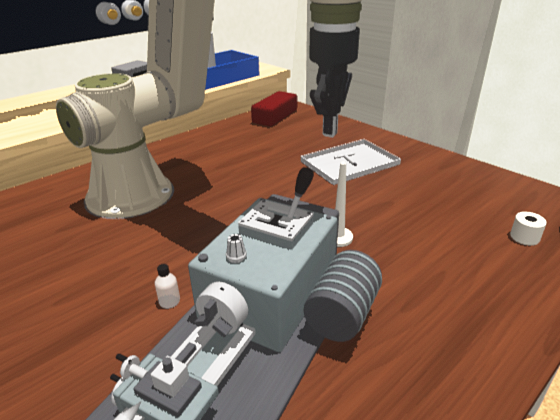

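The wrist view shows the gate clearly, with the lever in the picture-right leg (lathe left), partly forward. The knob is near (172,195).

Run:
```python
import cv2
a=cv2.imread("pics/w1.png")[30:240,60:230]; cv2.imwrite("pics/w1z.png",cv2.resize(a,None,fx=2.8,fy=2.8,interpolation=cv2.INTER_CUBIC))
```

```text
(no output)
```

View pics/w1z.png

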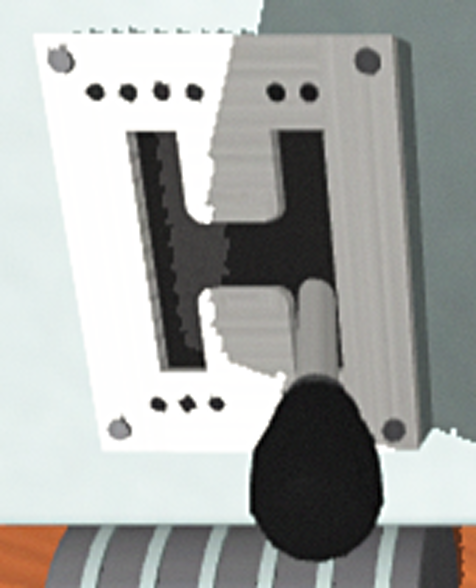

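```bash
cat >> h.py <<'E'
def wray(uv,s,r):
    m=env.camera_model("wrist");T=m["T_tool_cam"]
    d=T[:3,:3]@np.linalg.solve(m["camera_matrix"],[uv[0],uv[1],1])
    return s["tcp_pos"]+r.apply(T[:3,3]),r.apply(d)
def wplane(uv,s,r,z):
    c,d=wray(uv,s,r);return c+d*(z-c[2])/d[2]
E
python3 - <<'E'
from h import *
s,r=tool()
f=lambda p:(p[0]/2.8+59.7,p[1]/2.8+29.7)
c=[(35,35),(103,449),(418,449),(392,36)]
obj=np.array([[-52,-43],[52,-43],[52,43],[-52,43]])/1000
P=np.array([wplane(f(p),s,r,.164)[:2] for p in c]);q=P-P.mean(0)
print(P,P.mean(0),np.arctan2((obj[:,0]*q[:,1]-obj[:,1]*q[:,0]).sum(),(obj*q).sum()),np.linalg.norm(q,axis=1))
for z in(.228,.232,.236):
    p=wplane(f((316,485)),s,r,z);print("knob",p,W2L(p))
E
```

```text
[[ 0.5016 -0.0094]
 [ 0.5989  0.0255]
 [ 0.5698  0.1061]
 [ 0.4727  0.0712]] [0.5358 0.0483] 0.34518934291148556 [0.0671 0.0672 0.0671 0.0671]
knob [0.5628 0.0938 0.228 ] [0.0367 0.0428 0.228 ]
knob [0.5612 0.0945 0.232 ] [0.0354 0.0441 0.232 ]
knob [0.5595 0.0952 0.236 ] [0.0341 0.0453 0.236 ]
```

Emit:
drive_tool(
  plan=[
    [[0,0,3.1,0,0,0,0],[0,-2.9,0,0,0,0,0],[0,-2.9,0,0,0,0,0],[3.5,0,0,0,0,0,0],[3.5,0,0,0,0,0,0]],
  ],
)

```text
clock: 2.75
tcp_pos: [0.6058, 0.116, 0.2228]
orientation: [0.698, -0.123, 0.694, 0.123]
wrist_force: [-0.1, -0.4, -1.2]
finger_gap: -0.0001
```

```bash
sed -i 's/^GATE=.*/GATE=np.array([.5365,.0478,.164]);YAW=.345/' h.py
cat > look.py <<'E'
import sys
from h import *
s,r=tool();print(s["clock"],"tcp lathe",W2L(s["tcp_pos"]),"F",s["wrist_force"])
n=sys.argv[1]
for c in sys.argv[2:]:
    cv2.imwrite(f"pics/{n}_{c}.png",env.read_camera(c)[:,:,::-1])
E
python3 look.py a wrist
```

```text
2.75 tcp lathe [0.0883 0.0407 0.2228] F [-0.0749 -0.4035 -1.178 ]
```

View pics/a_wrist.png

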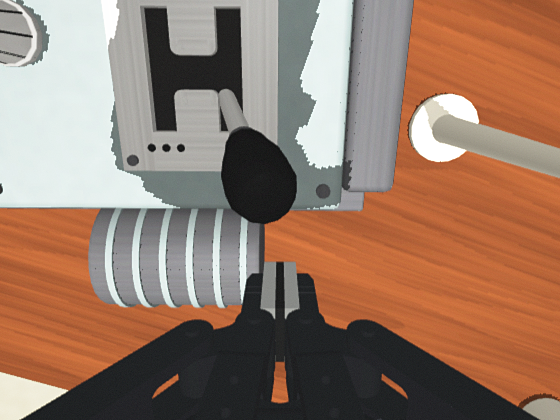

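The fingers (tip about (280,265)) stand just forward of the knob at (260,180), so I can start pushing back.

Emit:
drive_tool(
  plan=[
    [[0,-0.5,-1.2,0,0,0,0],[0,0,-1.0,0,0,0,0],[0,0,-1.0,0,0,0,0],[0,0,-1.0,0,0,0,0],[0,0,-1.0,0,0,0,0]],
  ],
)

```text
clock: 3.22
tcp_pos: [0.5572, 0.0948, 0.2231]
orientation: [0.697, -0.124, 0.695, 0.124]
wrist_force: [2.1, 0.1, 2.8]
finger_gap: -0.0
```

```bash
python3 look.py b wrist scene
```

```text
3.2167 tcp lathe [0.0354 0.0373 0.2231] F [2.1208 0.0685 2.8302]
```

View pics/b_wrist.png

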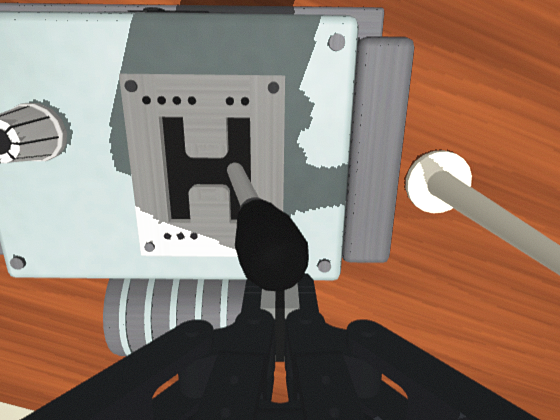

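View pics/b_scene.png

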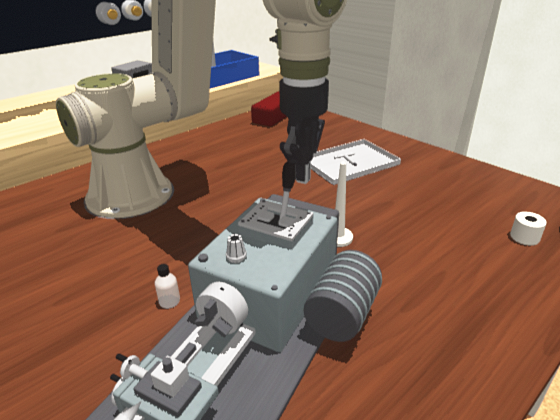

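Emit:
drive_tool(
  plan=[
    [[0,0,-0.5,0,0,0,0],[0,0,-0.5,0,0,0,0],[0,0,-0.2,0,0,0,0],[0,0,0,0,0,0,0],[0,0,0,0,0,0,0]],
  ],
)

```text
clock: 3.73
tcp_pos: [0.5459, 0.0892, 0.2213]
orientation: [0.696, -0.124, 0.696, 0.124]
wrist_force: [1.4, 2.4, 1.3]
finger_gap: -0.0002
```

```bash
python3 look.py c wrist
python3 - <<'E'
import cv2
a=cv2.imread("pics/c_wrist.png")[60:320,100:340]; cv2.imwrite("pics/cz.png",cv2.resize(a,None,fx=2.3,fy=2.3,interpolation=cv2.INTER_CUBIC))
E
```

```text
3.7333 tcp lathe [0.0229 0.0357 0.2213] F [1.3643 2.4162 1.2899]
```

View pics/cz.png

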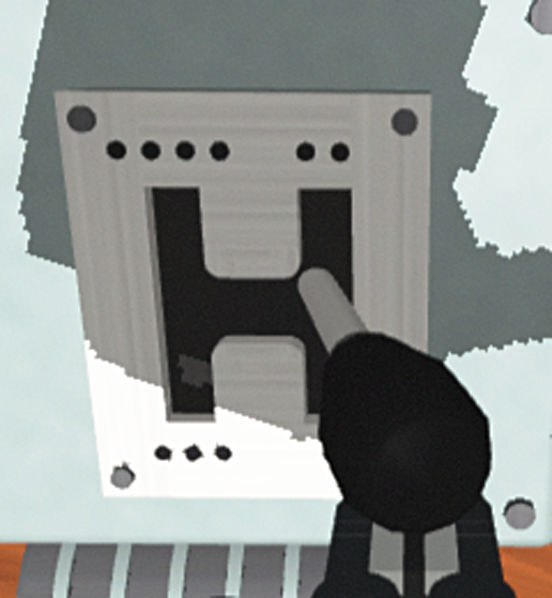

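```bash
cat >> h.py <<'E'
def wproj(p,s,r):
    m=env.camera_model("wrist");T=m["T_tool_cam"]
    t=r.inv().apply(np.asarray(p)-s["tcp_pos"]);c=T[:3,:3].T@(t-T[:3,3]);u=m["camera_matrix"]@c;return u[:2]/u[2]
def lever(f,a,l): # point on lever axis in world, distance l from pivot
    return L2W([l*np.sin(f),-l*np.cos(f)*np.sin(a),.091+l*np.cos(f)*np.cos(a)])
E
python3 - <<'E'
from h import *
s,r=tool()
g=lambda u:(np.array(u)-[99.7,59.7])*2.3
f=lambda p:(p[0]/2.3+99.7,p[1]/2.3+59.7)
for p,n in(((55,92),"--"),((105,496),"+-"),((431,95),"-+")):
    print(n,W2L(wplane(f(p),s,r,.164))*1000)
for ff in(-.06,0,.06,.12): print(ff,[g(wproj(lever(ff,-.25,l),s,r)) for l in(.0755,.122,.150,.171)])
E
```

```text
-- [-50.4258 -46.444  164.    ]
+- [ 53.2476 -46.6989 164.    ]
-+ [-50.2372  39.0394 164.    ]
-0.06 [array([345.4974, 288.3261]), array([387.0122, 337.0351]), array([424.7106, 381.2664]), array([464.0112, 427.3775])]
0 [array([345.9684, 306.1882]), array([387.4296, 372.7071]), array([424.6044, 432.349 ]), array([462.887 , 493.7681])]
0.06 [array([346.2418, 323.4956]), array([387.3504, 406.6016]), array([423.6728, 480.0315]), array([460.5589, 554.6012])]
0.12 [array([346.3199, 340.1386]), array([386.7977, 438.4425]), array([421.9812, 523.889 ]), array([457.166 , 609.3385])]
```

Emit:
drive_tool(
  plan=[
    [[0,0,2.0,0,0,0,0],[0,2.8,0,0,0,0,0],[0,2.8,0,0,0,0,0],[0,0,-2.1,0,0,0,0],[0,0,-2.1,0,0,0,0]],
  ],
)

```text
clock: 4.2
tcp_pos: [0.505, 0.135, 0.2201]
orientation: [0.695, -0.125, 0.697, 0.125]
wrist_force: [-0.1, -0.2, -0.0]
finger_gap: 0.0004
```

Emit:
drive_tool(
  plan=[
    [[0,0,0,0,0,0,0],[0,0,0,0,0,0,0],[0,0,0,0,0,0,0],[0,0,0,0,0,0,0],[0,0,0,0,0,0,0]],
  ],
)

```text
clock: 4.62
tcp_pos: [0.5067, 0.1339, 0.2211]
orientation: [0.696, -0.124, 0.696, 0.124]
wrist_force: [-0.0, -0.6, -0.2]
finger_gap: -0.0001
```

```bash
python3 look.py d wrist scene
```

```text
4.6167 tcp lathe [0.0011 0.0911 0.2211] F [-0.012  -0.5563 -0.2116]
```

View pics/d_wrist.png

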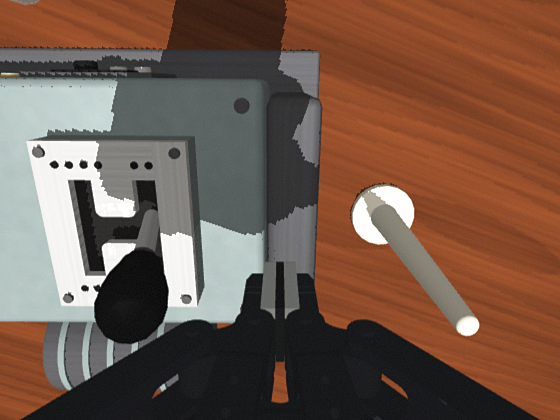

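View pics/d_scene.png

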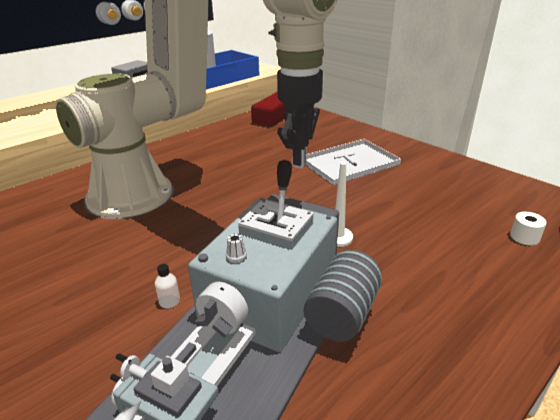

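Run:
```python
from h import *
s,r=tool()
a=cv2.imread("pics/d_wrist.png")
m=((a.max(2)<45)).astype(np.uint8);m[:,190:]=0;m[:230]=0;m=cv2.morphologyEx(m,cv2.MORPH_OPEN,np.ones((9,9)))
n,l,st,ce=cv2.connectedComponentsWithStats(m);k=1+st[1:,4].argmax();print(st[k],ce[k])
for ff in(-.06,0,.06): print(ff,[wproj(lever(ff,-.25,q),s,r) for q in(.124,.150,.153,.171)])
for p,o in(((28,140),"--"),((66,305),"+-"),((198,305),"++")): print(o,W2L(wplane(p,s,r,.164))*1000)
```

```text
[  28  324  162   96 8324] [132.4264 385.8907]
-0.06 [array([147.9511, 252.2031]), array([142.1758, 276.9751]), array([141.3814, 280.3825]), array([135.8622, 304.0559])]
0 [array([149.675 , 266.9129]), array([144.7047, 297.2171]), array([144.0251, 301.3604]), array([139.3309, 329.9812])]
0.06 [array([151.4235, 280.7754]), array([147.2533, 315.9604]), array([146.6871, 320.7379]), array([142.8011, 353.5246])]
-- [-51.176  -45.2738 164.    ]
+- [ 52.6094 -43.6106 164.    ]
++ [ 52.2194  39.781  164.    ]
```

Emit:
drive_tool(
  plan=[
    [[0,-1.8,0,0,0,0,0],[0,-1.2,0,0,0,0,0],[0,-1.2,0,0,0,0,0],[0,-1.2,0,0,0,0,0],[0,-1.2,0,0,0,0,0]],
  ],
)

```text
clock: 5.13
tcp_pos: [0.5291, 0.0712, 0.2215]
orientation: [0.696, -0.123, 0.696, 0.124]
wrist_force: [-0.9, 2.5, 2.8]
finger_gap: 0.0004
```

```bash
python3 look.py e wrist
```

```text
5.1333 tcp lathe [0.001  0.0246 0.2215] F [-0.9008  2.4793  2.7856]
```

View pics/e_wrist.png

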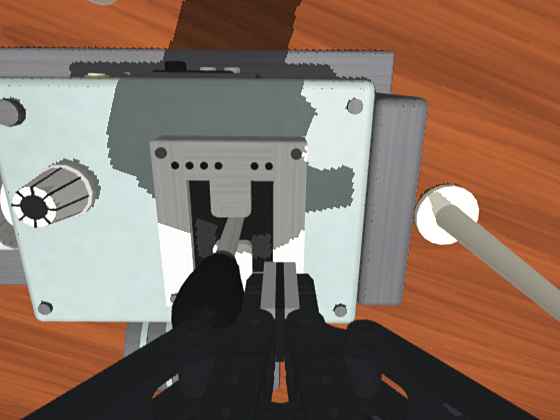

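The lever is in the middle of the channel, with its shank at (232,225), and it moves at about 3 N. I'll keep pushing right.

Emit:
drive_tool(
  plan=[
    [[0,-1.0,0,0,0,0,0],[0,-1.0,0,0,0,0,0],[0,-0.8,0,0,0,0,0],[0,0,0,0,0,0,0],[0,0,0,0,0,0,0]],
  ],
)

```text
clock: 5.6
tcp_pos: [0.5384, 0.045, 0.2209]
orientation: [0.696, -0.123, 0.696, 0.123]
wrist_force: [-0.9, -0.0, -0.2]
finger_gap: 0.0003
```

```bash
python3 look.py f wrist scene
```

```text
5.6 tcp lathe [ 0.0009 -0.0033  0.2209] F [-0.9123 -0.0476 -0.2257]
```

View pics/f_wrist.png

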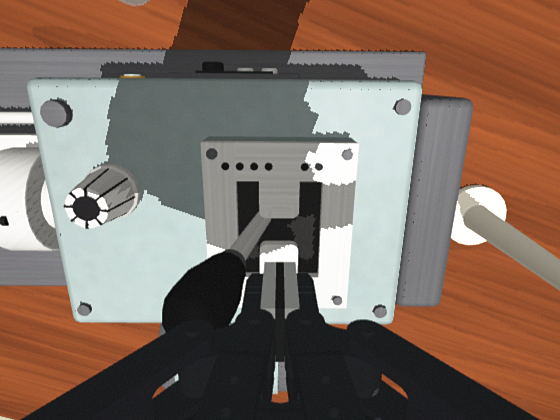

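View pics/f_scene.png

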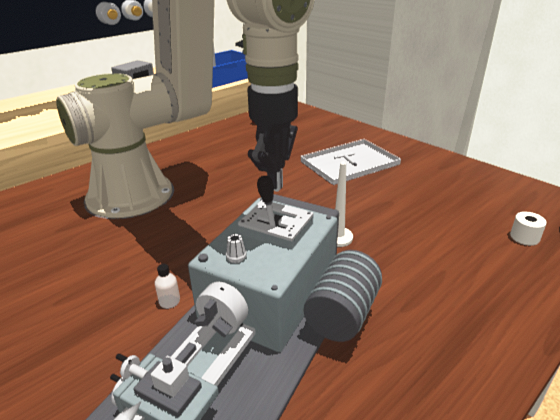

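Emit:
drive_tool(
  plan=[
    [[0,-0.2,0,0,0,0,0],[0,-0.2,0,0,0,0,0],[0,-0.2,0,0,0,0,0],[0,0,0,0,0,0,0],[0,0,0,0,0,0,0]],
  ],
)

```text
clock: 6.12
tcp_pos: [0.5403, 0.0403, 0.2212]
orientation: [0.696, -0.124, 0.696, 0.124]
wrist_force: [-0.5, 1.9, -0.9]
finger_gap: -0.0001
```

```bash
python3 look.py g wrist
```

```text
6.1167 tcp lathe [ 0.001  -0.0083  0.2212] F [-0.4826  1.8946 -0.8816]
```

View pics/g_wrist.png

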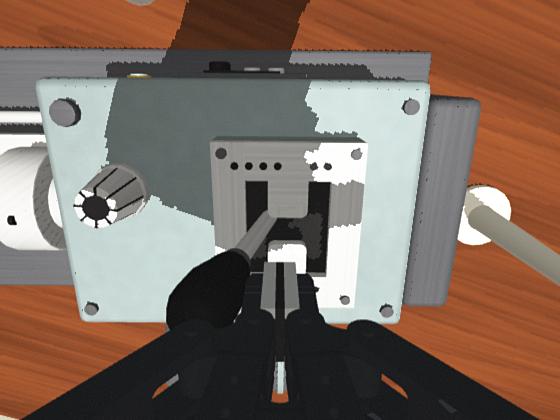

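Run:
```python
from h import *
s,r=tool()
for p in((212,140),(367,140)): print(W2L(wplane(p,s,r,.164))*1000)
for a in(.15,.2,.25): print(a,[wproj(lever(0,a,q),s,r) for q in(.09,.124,.150,.158)])
```

```text
[-51.5006 -45.3939 164.    ]
[-51.9628  38.5414 164.    ]
0.15 [array([270.5618, 239.6088]), array([257.8633, 269.5321]), array([244.3589, 301.3547]), array([239.2331, 313.4333])]
0.2 [array([262.5001, 238.9849]), array([244.7592, 268.3343]), array([225.9821, 299.398 ]), array([218.8792, 311.1485])]
0.25 [array([254.6037, 238.2032]), array([232.0222, 266.8376]), array([208.2662, 296.9614]), array([199.3184, 308.3076])]
```

Emit:
drive_tool(
  plan=[
    [[0,-0.2,0,0,0,0,0],[0,-0.2,0,0,0,0,0],[0,-0.1,0,0,0,0,0],[0,0,0,0,0,0,0],[0,0,0,0,0,0,0]],
  ],
)

```text
clock: 6.58
tcp_pos: [0.5422, 0.0353, 0.2213]
orientation: [0.696, -0.124, 0.696, 0.124]
wrist_force: [-1.5, 1.4, -0.1]
finger_gap: -0.0001
```

```bash
python3 look.py h wrist
```

```text
6.5833 tcp lathe [ 0.0011 -0.0137  0.2213] F [-1.4682  1.3928 -0.1222]
```

View pics/h_wrist.png

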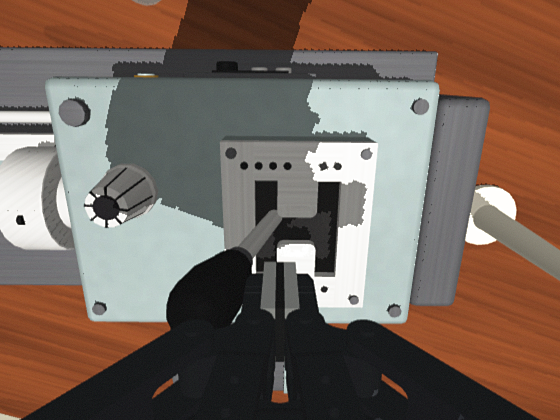

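Emit:
drive_tool(
  plan=[
    [[0,-0.2,0,0,0,0,0],[0,-0.2,0,0,0,0,0],[0,0,0,0,0,0,0],[0,0,0,0,0,0,0],[0,0,0,0,0,0,0]],
  ],
)

```text
clock: 7.05
tcp_pos: [0.5423, 0.0344, 0.2212]
orientation: [0.696, -0.122, 0.696, 0.126]
wrist_force: [-3.3, 11.1, 1.1]
finger_gap: -0.0
```

```bash
python3 look.py i wrist
```

```text
7.05 tcp lathe [ 0.0009 -0.0146  0.2212] F [-3.3091 11.1249  1.1345]
```

View pics/i_wrist.png

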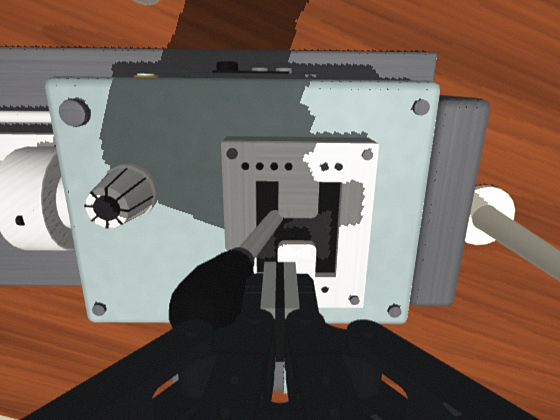

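The push now meets 11 N, so the lever is on the right-hand stop. I'll back off to the left, go round behind it, and line up for the forward push.

Emit:
drive_tool(
  plan=[
    [[0,1.2,0,0,0,0,0],[0,0,-2.3,0,0,0,0],[0,0,-2.3,0,0,0,0],[0,-1.8,0,0,0,0,0],[0,-1.8,0,0,0,0,0]],
  ],
)

```text
clock: 7.52
tcp_pos: [0.5076, -0.0067, 0.2219]
orientation: [0.696, -0.125, 0.696, 0.124]
wrist_force: [1.1, -0.1, -0.6]
finger_gap: -0.0
```

Emit:
drive_tool(
  plan=[
    [[0,0,0,0,0,0,0],[0,0,0,0,0,0,0],[0,0,0.5,0,0,0,0],[0,0,0,0,0,0,0],[0,0,0,0,0,0,0]],
  ],
)

```text
clock: 7.93
tcp_pos: [0.5135, -0.0043, 0.2213]
orientation: [0.696, -0.124, 0.696, 0.124]
wrist_force: [0.4, -0.2, -0.8]
finger_gap: -0.0001
```

```bash
python3 look.py j wrist side scene
```

```text
7.9333 tcp lathe [-0.0393 -0.0412  0.2213] F [ 0.4218 -0.163  -0.7529]
```

View pics/j_wrist.png

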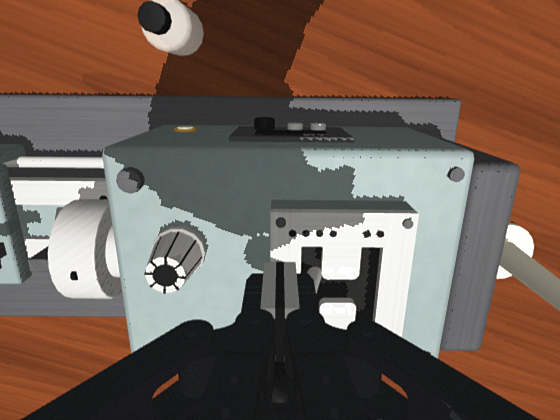

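View pics/j_scene.png

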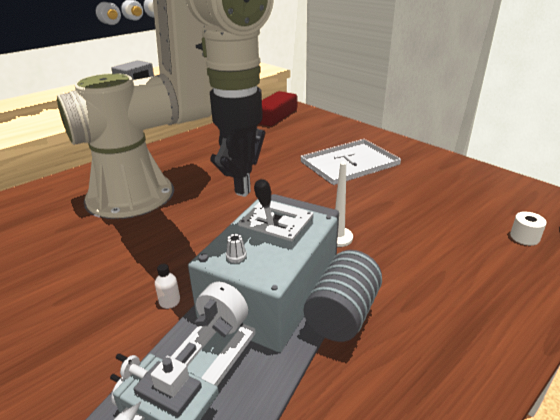

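View pics/j_side.png

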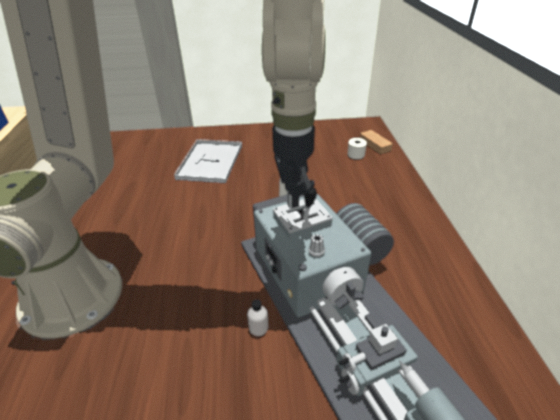

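Emit:
drive_tool(
  plan=[
    [[0,0,1.2,0,0,0,0],[0,0,1.1,0,0,0,0],[0,0,1.1,0,0,0,0],[0,0,1.1,0,0,0,0],[0,0,0.5,0,0,0,0]],
  ],
)

```text
clock: 8.5
tcp_pos: [0.5604, 0.0127, 0.2208]
orientation: [0.696, -0.124, 0.697, 0.124]
wrist_force: [-1.0, -1.3, -1.1]
finger_gap: -0.0001
```

```bash
python3 look.py k scene wrist
```

```text
8.5 tcp lathe [ 0.0106 -0.0411  0.2208] F [-1.0029 -1.314  -1.1219]
```

View pics/k_scene.png

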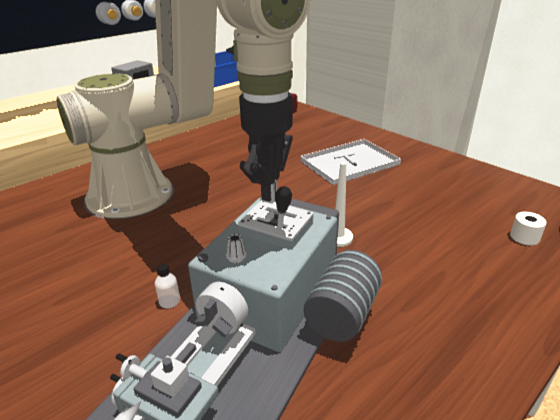

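View pics/k_wrist.png

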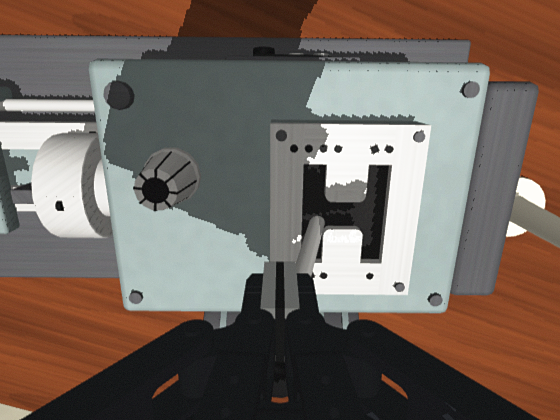

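The lever is going forward in the right leg (knob at scene (284,198)). I'll push on in small steps until the force rises at the stop.

Emit:
drive_tool(
  plan=[
    [[0,0,0.4,0,0,0,0],[0,0,0.4,0,0,0,0],[0,0,0.2,0,0,0,0],[0,0,0,0,0,0,0],[0,0,0,0,0,0,0]],
  ],
)

```text
clock: 9.02
tcp_pos: [0.5696, 0.0158, 0.2213]
orientation: [0.696, -0.124, 0.696, 0.124]
wrist_force: [-1.6, -0.2, -0.4]
finger_gap: 0.0002
```

Emit:
drive_tool(
  plan=[
    [[0,0,0.2,0,0,0,0],[0,0,0.2,0,0,0,0],[0,0,0,0,0,0,0],[0,0,0,0,0,0,0],[0,0,0,0,0,0,0]],
  ],
)

```text
clock: 9.43
tcp_pos: [0.5735, 0.0171, 0.2214]
orientation: [0.696, -0.124, 0.696, 0.124]
wrist_force: [-1.2, -0.1, 0.1]
finger_gap: -0.0003
```

Emit:
drive_tool(
  plan=[
    [[0,0,0.2,0,0,0,0],[0,0,0.2,0,0,0,0],[0,0,0,0,0,0,0],[0,0,0,0,0,0,0],[0,0,0,0,0,0,0]],
  ],
)

```text
clock: 9.85
tcp_pos: [0.5761, 0.0182, 0.2209]
orientation: [0.695, -0.124, 0.697, 0.124]
wrist_force: [-5.0, -2.2, -0.1]
finger_gap: 0.0
```

```bash
python3 look.py l scene wrist
```

```text
9.85 tcp lathe [ 0.0272 -0.0412  0.2209] F [-5.0009 -2.2337 -0.1369]
```

View pics/l_wrist.png

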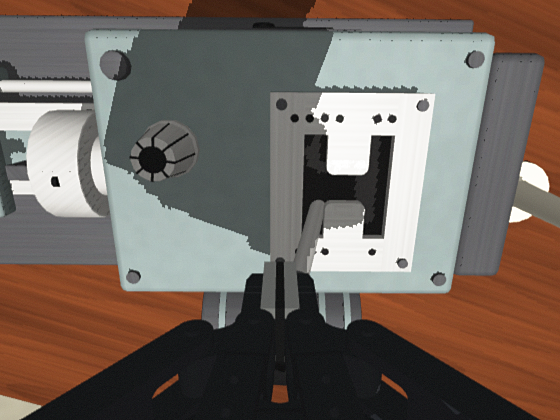

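Force is building (5.5 N with 1.5 mm of lag). I'll push a little further to confirm it is the stop.

Emit:
drive_tool(
  plan=[
    [[0,0,0.2,0,0,0,0],[0,0,0.2,0,0,0,0],[0,0,0,0,0,0,0],[0,0,0,0,0,0,0],[0,0,0,0,0,0,0]],
  ],
)

```text
clock: 10.37
tcp_pos: [0.578, 0.0191, 0.2204]
orientation: [0.694, -0.124, 0.699, 0.123]
wrist_force: [-9.7, -4.1, 0.3]
finger_gap: 0.0003
```

It meets 10.5 N and the tool is starting to flex, so the lever is at the stop. I'll back off, rise clear and check.

Emit:
drive_tool(
  plan=[
    [[0,0,-2.0,0,0,0,0],[0,0,-2.5,0,0,0,0],[-3.5,0,-2.0,0,0,0,0],[-3.5,0,-2.0,0,0,0,0],[-1.0,0,0,0,0,0,0]],
  ],
)

```text
clock: 10.78
tcp_pos: [0.5004, -0.0101, 0.3067]
orientation: [0.698, -0.124, 0.694, 0.123]
wrist_force: [0.2, 0.5, 0.6]
finger_gap: -0.0001
```

Emit:
drive_tool(
  plan=[
    [[0,3,-2.5,0,0,0,0],[0,3,-2.5,0,0,0,0],[0,0,0,0,0,0,0],[0,0,0,0,0,0,0],[0,0,0,0,0,0,0]],
  ],
)

```text
clock: 11.2
tcp_pos: [0.4347, 0.0298, 0.302]
orientation: [0.697, -0.124, 0.695, 0.124]
wrist_force: [0.4, -0.7, -0.3]
finger_gap: 0.0002
```

```bash
python3 look.py m wrist scene side
python3 - <<'E'
import cv2,numpy as np
a=cv2.imread("pics/m_scene.png")[150:270,215:355]; b=cv2.imread("pics/m_side.png")[150:270,250:390]
cv2.imwrite("pics/mz.png",cv2.resize(np.hstack([a,b]),None,fx=2.85,fy=2.85,interpolation=cv2.INTER_CUBIC))
E
```

```text
11.2 tcp lathe [-0.1018  0.0175  0.302 ] F [ 0.3731 -0.7051 -0.3448]
```

View pics/mz.png

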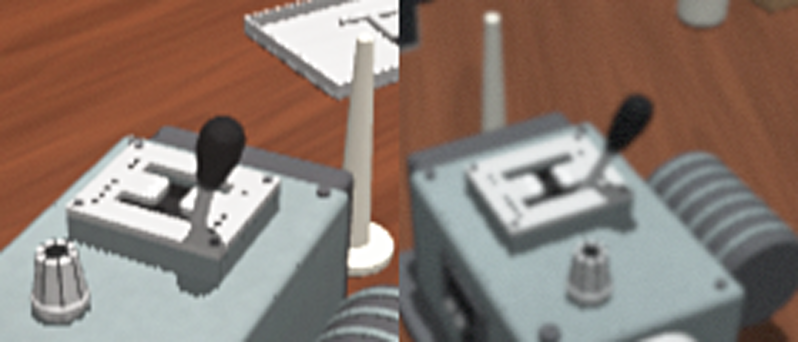

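View pics/m_wrist.png

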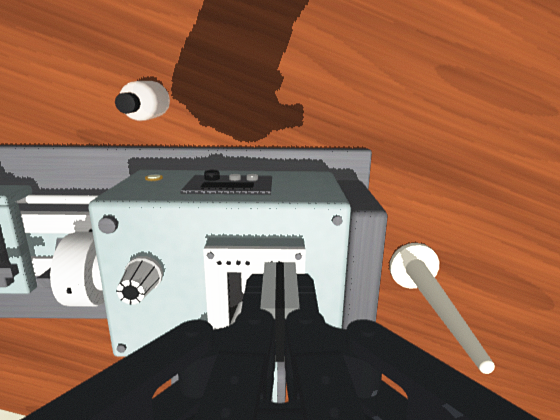

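Run:
```python
from h import *
def blob(n,x0,y0,x1,y1):
    a=cv2.imread(f"pics/m_{n}.png")[y0:y1,x0:x1].max(2)
    m=(a<60).astype(np.uint8);k,l,st,ce=cv2.connectedComponentsWithStats(m);i=1+st[1:,4].argmax();print(n,st[i]);return ce[i]+[x0,y0]
a=blob("scene",275,185,305,218);b=blob("side",318,178,345,208)
p,e=tri(a,b);print(a,b,p,e,W2L(p))
import numpy as np
def pr(n,P):
    m=env.camera_model(n);c=m["camera_from_world"]@np.r_[P,1];u=m["camera_matrix"]@c[:3];return u[:2]/u[2]
for n,bb in(("scene",a),("side",b)):
  for f in(.2,.25,.285,.33): print(n,f,pr(n,lever(f,.25,.148)))
```

```text
scene [  9   6  17  25 311]
side [  5   6  16  19 184]
[291.1672 202.5884] [330.1033 192.7337] [0.596  0.0276 0.2257] 0.0015638752346551464 [ 0.0492 -0.0391  0.2257]
scene 0.2 [281.1116 195.2015]
scene 0.25 [285.2681 196.9679]
scene 0.285 [288.176  198.2979]
scene 0.33 [291.903  200.1174]
side 0.2 [321.2433 192.4716]
side 0.25 [324.1464 192.0996]
side 0.285 [326.1226 191.9151]
side 0.33 [328.5904 191.7694]
```

Triangulation puts the knob at x ≈ 46–49 mm forward, z 226 mm, which is about f ≈ 0.32–0.33. I'll take one more wrist view from the left to confirm.

Emit:
drive_tool(
  plan=[
    [[0,3.5,0,0,0,0,0],[0,3.5,0,0,0,0,0],[0,1,3,0,0,0,0],[0,0,3.5,0,0,0,0],[0,0,3.5,0,0,0,0]],
  ],
)

```text
clock: 11.77
tcp_pos: [0.5013, 0.1405, 0.3015]
orientation: [0.697, -0.124, 0.696, 0.124]
wrist_force: [0.7, -0.0, -0.0]
finger_gap: 0.0
```

Emit:
drive_tool(
  plan=[
    [[0,0,0,0,0,0,0],[0,0,0,0,0,0,0],[0,0,0,0,0,0,0],[0,0,0,0,0,0,0],[0,0,0,0,0,0,0]],
  ],
)

```text
clock: 12.18
tcp_pos: [0.4992, 0.1388, 0.3018]
orientation: [0.696, -0.123, 0.696, 0.123]
wrist_force: [-0.3, 0.3, -0.2]
finger_gap: 0.0002
```

```bash
python3 look.py n wrist
python3 - <<'E'
from h import *
s,r=tool()
for f in(.25,.285,.33): print(f,[wproj(lever(f,.25,q),s,r) for q in(.08,.124,.150,.171)])
for p in((-.052,-.043),(.052,-.043),(.052,.043)): print(wproj(L2W([*p,.164]),s,r))
E
```

```text
12.1833 tcp lathe [-0.0043  0.0982  0.3018] F [-0.2561  0.2671 -0.2246]
0.25 [array([134.849 , 219.5281]), array([100.362 , 254.4301]), array([ 75.1886, 279.9064]), array([ 51.4003, 303.981 ])]
0.285 [array([135.8069, 222.3088]), array([102.3557, 258.9898]), array([ 78.1038, 285.5833]), array([ 55.3135, 310.5741])]
0.33 [array([137.1194, 225.7349]), array([105.054 , 264.5195]), array([ 82.0164, 292.3846]), array([ 60.5257, 318.3786])]
[ 92.5722 129.3291]
[112.2172 254.1425]
[214.0653 254.563 ]
```

View pics/n_wrist.png

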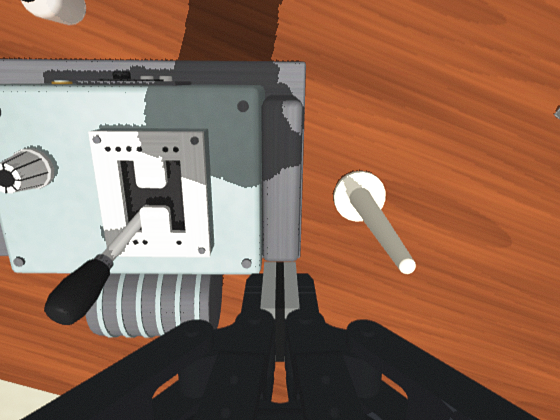

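The knob is centred near (80,291) with its foot near (107,262), which matches the f = 0.33 prediction of (82,292) and (105,264). The collet, mandrel and bottle are standing and the robot touches nothing, so I'm handing in.

```bash
python3 -c "
from workcell import env
print(env.get_state()['wrist_force'],abs(env.get_state()['qvel']).max());print(env.hand_in())"
```

```text
[ 0.02845206  0.198249   -0.32365857] 0.0038303353220115782
the job is handed in; nothing more can be done
None
```

The lever is in third and the job is handed in, with the clock at about 12 s of the 48 s allowed. I pushed with shut fingers only and never gripped the lever: back to neutral, across to the right-hand stop (11 N), then forward to the end of the slot (10.5 N).

**Last checks:**
- **Lever position:** the final wrist view matched a fore tilt of 0.33 rad to within about 3 pixels. The scene and side cameras gave 0.315–0.33 rad, against the 0.285 needed.
- **Sideways tilt:** at the right-hand stop the lever is at about +0.25 rad by the joint limits. I judged this from the force and the pictures, as the joint itself can't be read.
- **Bystanders:** the collet, mandrel and oil bottle were upright and looked unmoved. I checked this by eye, without measuring their distances.
- **Contact:** the robot stood clear and at rest, with wrist force about 0.4 N or less.

**Disagreement:** the fixed cameras and the wrist camera placed the gate up to about 8 mm apart. I used the wrist value and confirmed each stop by force.

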